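Seat the sieve screen of a bench flour sifter on its locating pin

ROBOT

A 6-joint arm with a two-finger parallel gripper is mounted at the origin on the work surface. World frame = base frame: x ahead of the robot, y to its left, z up, the work surface at z = 0. Lengths are in m, angles in rad, forces in N, time in s.
With the tool pointing down it reaches from about 0.3 to 0.775 m from the base axis. Payload 14.6 kg.
Tool frame: the origin (TCP) lies at the very end of the fingers, on their centre line; the grasp point (between the pads) lies 19 mm behind it; z points along the fingers, y is the direction in which the jaws open and shut (so a half turn about z gives the same grasp; the last joint's range is limited). The gripper opens to 94 mm and grips with 3 to 60 N. Pads are 16 mm wide; open, the fingers measure 119 mm over their backs; the gripper's body (75 mm by 177 mm) begins 78 mm behind the grasp point.
Start: joints at [-1.333, 0.3, 1.521, -0, 1.321, -0.067], TCP at [0.165, -0.525, 0.185] pointing down, gripper open.
Joint ranges: [-3.03, 3.03], [-0.79, 2.21], [0.23, 2.52], [-1.04, 4.18], [0, 3.07], [-2.55, 2.55]. Speed limits (rad/s): [2.22, 2.22, 2.57, 3.14, 3.14, 3.14].

INTERFACE

Orientations are given as [roll, pitch, yaw] about the fixed x, y, z axes, in that order (R = Rz(yaw) Ry(pitch) Rx(roll)).
In Python, from station import status, camera, ctrl gives the robot as it stands. The module is installed in compiled form; this text tells all that it offers.
- The arm moves only by the shell command python3 -m jog 'ROWS' [FORCE]. ROWS is JSON, a list of rows, each a list of 7 numbers: the shift along the tool's x, y, z each as a share of 1000 mm, from -1 to 1, then the turn, a rotation vector about the tool's x, y, z each as a share of pi/2 rad, from -1 to 1, then the opening, from -1 (shut) to 1 (fully open), so that 0 is half open. A call has 1 to 20 rows; each row is the pose to reach, as a shift and turn from the pose measured when the call began, along the tool's axes at that moment; what a row does not reach only later rows make up. A row lasts 1/10 s, in which the tool goes at most 50 mm and 8.59 degrees, less where a joint would pass 70% of its speed; a pose out of reach is approached as far as the arm can. A call with a number of a shift or a turn outside -1 to 1 is refused whole. A call with a gripper value outside its range is refused whole. The fingers move at their own pace and stop on an object; FORCE is the grip in N (left out, the last holds). Time passes only in rows, so rows that repeat a pose let the fingers close. It gives the time, the measured TCP pose, the force and the opening at its end, in the units of the state.
- status.get_obs(): the state, without advancing time (a new reading comes with each control period).
- camera(name): name is "scene" or "side" or "wrist"; returns a dict with "image" (400x640x3 uint8, red, green, blue), "fx", "fy", "cx", "cy" (pixels), "world_from_camera" (4x4, takes a point from camera to world coordinates). Camera axes: x right, y down, z forward; pixel columns grow to the right and rows downward; lengths in m; the calibration is good to about 2 mm. A picture is of the moment at which its call begins. There is no depth.
- ctrl.hand_in(): hands the job in, once; it reports no verdict.
The state is a dict: "time_s": time; "qpos": joint angles; "joint_vel": joint speeds; "tau": joint torques, N m; "ee_pos": TCP position; "eef_rot": TCP orientation; "force": force on the tool from outside, world axes, zero at the start; "moment": the same for the moment, N m; "grip_width": finger opening in m.
Only numpy, scipy, OpenCV 4.12 (cv2) and the standard library are available. Lean on these libraries where they do the work, as an engineer would, in place of code of your own. Each camera call takes 0.05 s, during which the arm holds its last target.

TASK

The round sieve screen has been dropped onto the flour sifter without lining it up. With a fingertip, push it round by its bar until the notch in its rim stands over the sifter's locating pin, then press it straight down until it is fully home, with its rim lying flat on the pan's rim all round. Do not lift the screen, and leave everything else on the bench where it is; finish with the hand clear.

Things in the scene. Friction and masses are not known exactly. Their poses are not given: they have to be found in the camera images.
- screen (a joint): Turning of the sieve screen about its upright axis, rad, counter-clockwise from above: 0 (or 2 pi) = its notch exactly over the locating pin. It starts anywhere from 0.7 to 5.58 and turns either way without stops. Its rubber gasket makes it stiff (about 0.22 N m: 3 to 4 N on the bar 60 mm from the axis); it stays where it is left.
- screen_drop (a joint): How far the screen is pressed down, m: 0 = start, rim plate 8 mm above the pan's rim; 0.008 = fully seated, rim on rim; negative = lifted. It takes 6 to 9 N on the bar or rim and stays where it is left. Off the pin's place the rim lands on the pin and cannot go down. The notch is flared below (30 mm), so it finds the pin, turning by itself, if pressed at the bar's middle within 6 mm of it.
- bar_mid (a point): Middle of the top edge of the screen's bar, on the turning axis; it turns and sinks with the screen. The upright flat bar, 182 mm long and 10 mm thick, runs along this point's x axis (+x end at the notch). Its top is 21 mm above the rim plate, 27 mm above the mesh, 197 mm above the bench at the start and 189 mm seated. A fingertip pushes its flat sides to turn the screen.
- notch (a point): Middle of the only notch in the rim of the sieve screen, at the rim's top face, 110 mm from the turning axis, in line with the bar; point x points outward. It is an open slot in the outer edge, 21 mm wide and 15 mm deep. The screen is a stainless insert lying level on the sifter's pan: rim plate 224 mm across outside, 172 mm inside, 8 mm thick, with wire mesh level with its underside.
- pin (a point): Top centre of the locating pin, plain steel, 16 mm in diameter, standing 8 mm up from the pan's rim (topped by a black rubber seal), 110 mm from the turning axis, 168 mm above the bench. It is fixed to the sifter. Below it the only ear on the pan's rim, 30 mm wide, sticks out 21 mm, and shows the pin's place while the screen covers the pin.
- sifter: Bench flour sifter, fixed: square stainless base 220 by 220 mm, 74 mm high, and on springs above it a round aluminium pan with a rim 228 mm across, 160 mm above the bench. Origin on the bench under the turning axis; its -x side carries controls and pin, its +x side the chute, reaching 200 mm out. It stands turned up to 0.6 rad either way.
- spare_screen: Bystander: another sieve screen of the same make (224 mm across), lying on the bench by itself; not part of the job. Origin under its centre.
- catch_pan: Bystander: open aluminium pan 120 by 130 by 65 mm under the sifter's chute. Origin under its centre.
- scraper: Bystander: dough scraper 150 by 110 mm, steel blade and black handle, lying beside the sifter. Origin under its middle.
- seed_jar: Bystander: jar, 68 mm in diameter, 105 mm tall, standing beside the sifter. Origin under its centre.
- bowl: Bystander: blue mixing bowl, 200 mm across, 88 mm high. Origin under its centre.
- scoop: Bystander: aluminium flour scoop about 220 mm long, lying on the bench. Origin on the bench near the back of its tray.
- pastry_brush: Bystander: pastry brush about 220 mm long, lying on the bench.

How it is judged:
On the way, in this order (a step that is already met when the one before it is completed fails the run):
1. the notch stands over the pin (within 8 mm) while the screen is still up (horizontal distance between notch and pin below 0.008 m and value of joint screen_drop below 0.005 m).
2. the screen is pressed home over the pin (horizontal distance between notch and pin below 0.004 m and value of joint screen_drop above 0.0065 m), for 0.2 s.
At the end, for the whole second after the job is handed in: The notch is within 4 mm of the pin, the screen has gone down at least 6.5 of its 8 mm, and none of the seven loose things on the bench has moved more than 30 mm (all of step 2 and distance of each of spare_screen, catch_pan, scraper, seed_jar, bowl, scoop, pastry_brush from where it was at the start of the episode below 0.03 m); the robot touches nothing.
It fails at once if the sieve screen is lifted more than 4 mm (value of joint screen_drop below -0.004 m).
It fails at once if something else on the bench is moved more than 30 mm (distance of any of spare_screen, catch_pan, scraper, seed_jar, bowl, scoop, pastry_brush from where it was at the start of the episode above 0.03 m).
It also fails if it takes over 48 s, if anything falls off the work surface, if the arm or the gripper's body presses on something with over 40 N, if the wrist force passes 120 N, or if a joint passes its speed limit or range.

## Working session

There is one attempt and no reset: what is moved stays moved. The work goes in short steps, Python scripts to look and compute and a shell command to move; the robot and the scene stay as the last step left them, time stands still between calls to the robot, and variables do not carry over. Pictures are saved under pics/ and viewed, and the job is handed in when it is done.

```bash
mkdir -p pics; python3 - <<'E'
from station import status,camera
import cv2,numpy as np
o=status.get_obs();print({k:np.round(v,3).tolist() for k,v in o.items()})
for n in ["scene","side","wrist"]:
    c=camera(n);cv2.imwrite(f"pics/{n}0.png",c["image"][...,::-1]);print(n,c["fx"],c["fy"],c["cx"],c["cy"],np.round(c["world_from_camera"],3).tolist())
E
```

```text
{'time_s': 0.0, 'qpos': [-1.333, 0.3, 1.522, 0.0, 1.321, -0.067], 'joint_vel': [-0.001, 0.0, 0.0, 0.001, -0.001, 0.001], 'tau': [0.003, -53.18, -35.273, 0.071, 0.024, -0.0], 'ee_pos': [0.165, -0.524, 0.184], 'eef_rot': [-3.14, -0.0, 0.305], 'force': [0.237, 0.0, 0.22], 'moment': [0.019, -0.049, 0.024], 'grip_width': 0.094}
scene 410.6889642742564 410.6889642742564 319.62987952718987 199.15871369382282 [[-0.884, 0.348, -0.311, 1.053], [0.467, 0.648, -0.601, 0.874], [-0.007, -0.677, -0.736, 1.265], [0.0, 0.0, 0.0, 1.0]]
side 441.4485000970793 441.4485000970793 324.0093501947844 203.47587471242863 [[-0.899, -0.329, 0.288, 0.181], [-0.437, 0.7, -0.564, 0.727], [-0.016, -0.634, -0.773, 1.133], [0.0, 0.0, 0.0, 1.0]]
wrist 350.11390446757633 350.11390446757633 320.8825567521709 198.72170104551617 [[0.299, -0.921, -0.248, 0.237], [-0.954, -0.289, -0.077, -0.502], [-0.001, 0.26, -0.966, 0.384], [0.0, 0.0, 0.0, 1.0]]
```

View pics/scene0.png

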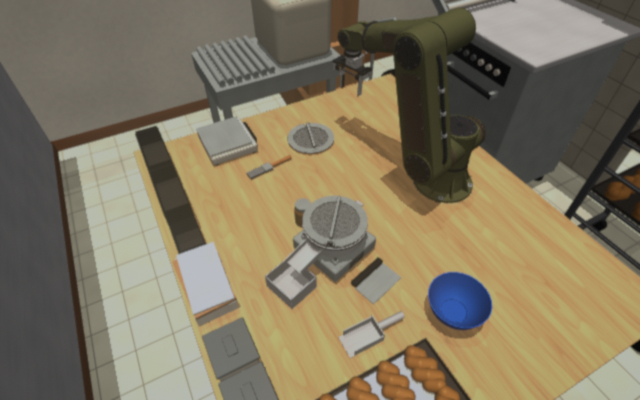

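View pics/side0.png

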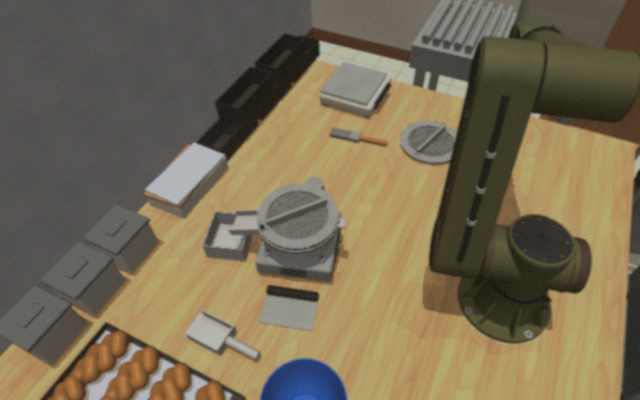

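View pics/wrist0.png

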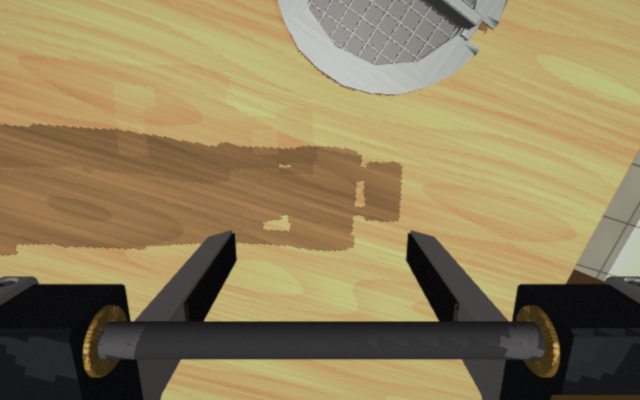

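The overviews show the sifter's screen around (335,221) in the scene view and (299,216) in the side view. The spare screen is near the hand. I'll zoom in and triangulate.

```bash
cat > h.py <<'E'
import cv2,numpy as np
def ray(c,u,v):
    T=np.array(c["world_from_camera"]);d=T[:3,:3]@np.array([(u-c["cx"])/c["fx"],(v-c["cy"])/c["fy"],1.]);return T[:3,3],d/np.linalg.norm(d)
def onz(c,u,v,z):
    p,d=ray(c,u,v);return p+d*(z-p[2])/d[2]
def tri(a,b):
    (p,d),(q,e)=a,b
    A=np.stack([d,-e],1);s=np.linalg.lstsq(A,q-p,rcond=None)[0]
    x,y=p+s[0]*d,q+s[1]*e;return (x+y)/2,np.linalg.norm(x-y)
def proj(c,P):
    T=np.linalg.inv(np.array(c["world_from_camera"]));q=T[:3,:3]@np.array(P)+T[:3,3]
    return np.array([c["fx"]*q[0]/q[2]+c["cx"],c["fy"]*q[1]/q[2]+c["cy"]])
E
python3 - <<'E'
from station import camera
from h import *
a=camera("scene");b=camera("side")
print(tri(ray(a,335,221),ray(b,299,216)),onz(a,335,221,.176),onz(b,299,216,.176))
for n,c,(u,v) in (("scene",a,(255,170)),("side",b,(220,160))):
    im=c["image"][v:v+130,u:u+160,::-1];cv2.imwrite(f"pics/{n}z.png",cv2.resize(im,None,fx=5,fy=4.6,interpolation=cv2.INTER_CUBIC) if 0 else cv2.resize(im,None,fx=4.5,fy=4.5,interpolation=cv2.INTER_CUBIC))
E
```

```text
(array([0.58695288, 0.08776614, 0.1601425 ]), np.float64(0.0001899830270560968)) [0.59363131 0.09893635 0.176     ] [0.5803065  0.09830769 0.176     ]
```

View pics/scenez.png

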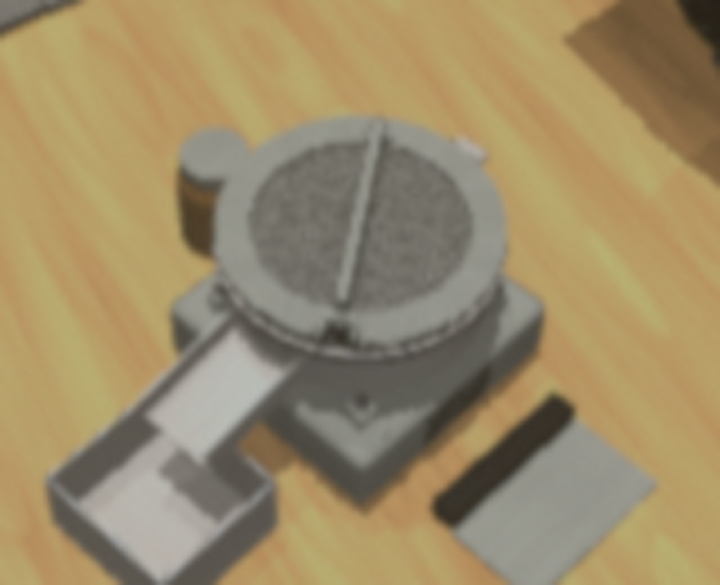

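View pics/sidez.png

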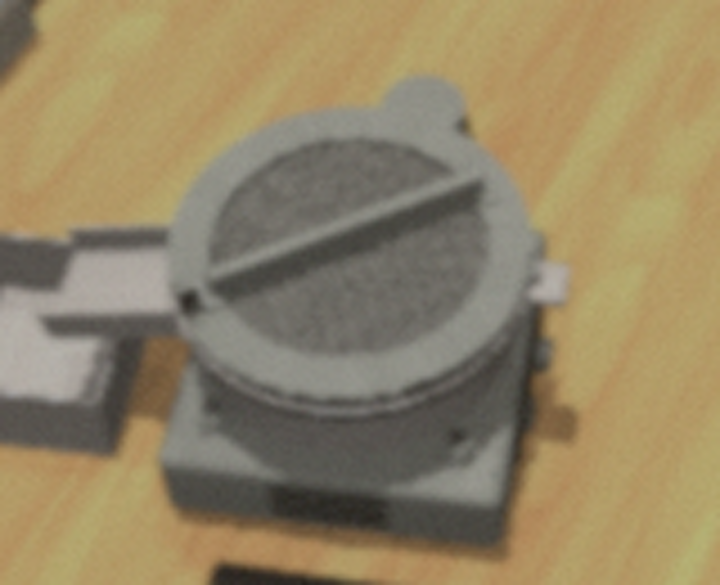

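The scene zoom shows the notch at px (330,244) and the ear at (359,203). The side zoom shows the notch at (262,227) and the ear at (343,223).

```bash
python3 - <<'E'
from station import camera
from h import *
a=camera("scene");b=camera("side")
P={'notch':((330.1,244.4),(262.2,226.7)),'ear':((359.4,203.3),(342.7,222.9)),'barR':((339,197.1),(326.2,200)),'barN':((331.4,236.7),(267.8,222.2))}
R={}
for k,(p,q) in P.items():
    x,e=tri(ray(a,*p),ray(b,*q));R[k]=x;print(k,x.round(4),round(e,4))
C=(R['barR']+R['barN'])/2;print('C',C)
for k in R:
    d=R[k]-C;print(k,np.hypot(*d[:2]),np.degrees(np.arctan2(d[1],d[0])))
E
```

```text
notch [0.6544 0.1727 0.1718] 0.0042
ear [0.4676 0.056  0.1582] 0.0009
barR [0.5333 0.0221 0.1895] 0.0052
barN [0.6416 0.1599 0.1873] 0.0002
C [0.58741604 0.09097291 0.18841505]
notch 0.10570663959946901 50.64917597101123
ear 0.12481182997537138 -163.7291967238277
barR 0.08765175977048767 -128.16263455299028
barN 0.08765175977048774 51.837365447009674
```

```bash
python3 -m jog '[[0,0,-0.235,0,0,0,-1],[0,0,-0.235,0,0,0,-1],[0,0,-0.235,0,0,0,-1],[0,0,-0.235,0,0,0,-1],[0,0,-0.235,0,0,0,-1],[0.495,-0.457,-0.235,0,0,0,-1],[0.495,-0.457,-0.235,0,0,0,-1],[0.495,-0.457,-0.235,0,0,0,-1],[0.495,-0.457,-0.235,0,0,0,-1],[0.495,-0.457,-0.235,0,0,0,-1],[0.495,-0.457,-0.235,0,0,0,-1],[0.495,-0.457,-0.235,0,0,0,-1],[0.495,-0.457,-0.235,0,0,0,-1],[0.495,-0.457,-0.235,0,0,0,-1],[0.495,-0.457,-0.235,0,0,0,-1],[0.495,-0.457,-0.235,0,0,0,-1],[0.495,-0.457,-0.235,0,0,0,-1],[0.495,-0.457,-0.235,0,0,0,-1],[0.495,-0.457,-0.235,0,0,0,-1],[0.495,-0.457,-0.235,0,0,0,-1]]'
python3 - <<'E'
from station import status,camera
from h import *
c=camera("wrist");cv2.imwrite("pics/w1.png",c["image"][...,::-1]);print(status.get_obs()["time_s"])
for P in [(.587,.091,.176),(.654,.173,.176)]:print(proj(c,P))
E
```

```text
time_s: 2.35
ee_pos: [0.5009, 0.0622, 0.4185]
eef_rot: [-3.141, 0.002, 0.308]
force: [-0.5, -0.2, -0.2]
grip_width: 0.0004
2.4
[319.64358119  90.7685171 ]
[268.86666492   9.58535607]
```

View pics/w1.png

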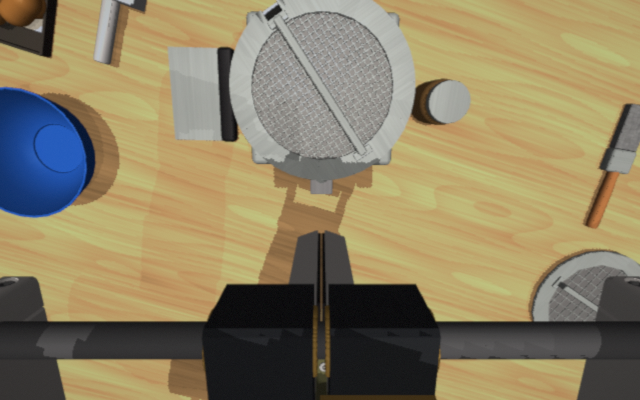

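```bash
python3 - <<'E'
import cv2
im=cv2.imread("pics/w1.png")[0:200,220:430];cv2.imwrite("pics/w1z.png",cv2.resize(im,None,fx=3,fy=3,interpolation=cv2.INTER_CUBIC))
E
```

```text
(no output)
```

View pics/w1z.png

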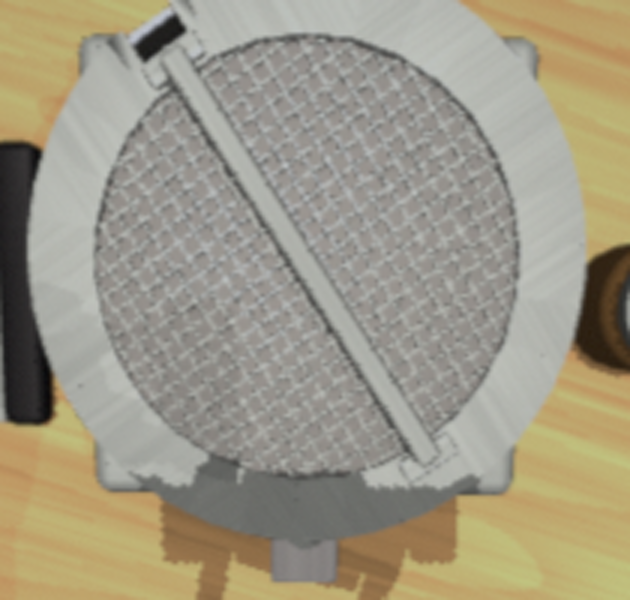

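```bash
python3 - <<'E'
from station import camera
from h import *
c=camera("wrist")
f=lambda x,y,z:onz(c,220+x/3,y/3,z)
n=f(178,60,.197);r=f(425,458,.197);C=(n+r)/2
print(n,r,np.linalg.norm(n-r),C)
u=n-C;print('bar',np.degrees(np.arctan2(u[1],u[0])))
for z in(.176,.168):
  q=[f(95,256,z),f(519,250,z),f(307,35,z),f(307,477,z)];print((q[0]+q[1])/2,(q[2]+q[3])/2,np.linalg.norm(q[0]-q[1]),np.linalg.norm(q[2]-q[3]))
for nm,p in(('ear',f(304,575,.160)),('earroot',f(304,547,.16)),('notch',f(160,38,.172))):
  d=p-C;print(nm,p,np.hypot(*d[:2]),np.degrees(np.arctan2(d[1],d[0])))
# heights by two views: scene view of bar ends
a=camera("scene")
print(tri(ray(c,220+178/3,20),ray(a,331.4,236.7)),tri(ray(c,220+425/3,458/3),ray(a,339,197.1)))
E
```

```text
[0.64346745 0.15352373 0.197     ] [0.53319092 0.01934794 0.197     ] 0.17367802088033313 [0.58832918 0.08643584 0.197     ]
bar 50.58386400156149
[0.5946804  0.08856852 0.176     ] [0.58937843 0.08681756 0.176     ] 0.17018164944323502 0.16955042976395374
[0.5950822  0.08866691 0.168     ] [0.58968446 0.08688431 0.168     ] 0.17325569913659458 0.172613077519044
ear [0.46358648 0.04829483 0.16      ] 0.1304433904300422 -162.99859806963272
earroot [0.47588048 0.05218221 0.16      ] 0.1175500832441027 -163.05844811115355
notch [0.65301892 0.16640686 0.172     ] 0.10285974188299789 51.03009279561182
(array([0.64309488, 0.15694234, 0.18548518]), np.float64(0.005500869050491369)) (array([0.53235547, 0.01815489, 0.18881143]), np.float64(0.00017248789843183078))
```

The wrist view shows the notch near (273,12), the bar ends at (279,20) and (362,153), and the ear tip at (321,193). That gives C≈(0.589,0.087), the bar at 51° and the pin at about 197°, so I'll push CCW about 146°. I'm placing the fingertip beside the bar on its clockwise side at the notch end.

```bash
python3 -m jog '[[0.156,-0.008,0,0,0,-0.371,-1],[0.156,-0.008,0,0,0,-0.371,-1],[0.156,-0.008,0,0,0,-0.371,-1],[0.156,-0.008,0,0,0,-0.371,-1],[0.156,-0.008,0.1,0,0,-0.371,-1],[0.156,-0.008,0.15,0,0,-0.371,-1],[0.156,-0.008,0.19,0,0,-0.371,-1],[0.156,-0.008,0.2,0,0,-0.371,-1],[0.156,-0.008,0.22,0,0,-0.371,-1],[0.156,-0.008,0.2365,0,0,-0.371,-1],[0.156,-0.008,0.2365,0,0,-0.371,-1]]'
python3 - <<'E'
from station import status,camera
from h import *
c=camera("wrist");cv2.imwrite("pics/w2.png",c["image"][...,::-1]);print(status.get_obs()["force"])
E
```

```text
time_s: 3.6
ee_pos: [0.6454, 0.112, 0.1815]
eef_rot: [-3.139, 0.002, 0.886]
force: [0.3, 0.3, -0.1]
grip_width: 0.0004
[0.08783605 0.83657824 0.33983403]
```

View pics/w2.png

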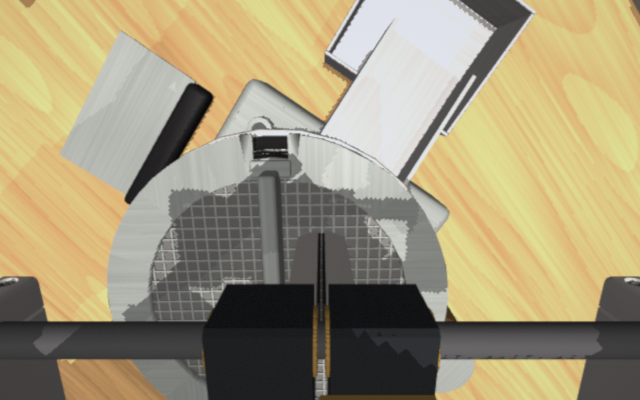

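Finger is at (320,240), to the right of the bar top (270,180–290), with a ~10 mm gap and no contact. Next I'll compute the arc waypoints.

```bash
cat >> h.py <<'E'
def arc(obs,phis,C=(.589,.087),r=.06,w=.0175,z=.182):
    from scipy.spatial.transform import Rotation as R
    R0=R.from_euler('xyz',obs["eef_rot"]);p0=np.array(obs["ee_pos"])
    for f in phis:
        a=np.radians(f);u=np.array([np.cos(a),np.sin(a)]);P=np.array(C)+r*u+w*np.array([u[1],-u[0]])
        T=R.from_euler('xyz',[np.pi,0,a])
        s=R0.inv().apply(np.r_[P,z]-p0);t=(R0.inv()*T).as_rotvec()/(np.pi/2)
        print(f,s.round(3),t.round(3))
E
python3 - <<'E'
from station import status
from h import *
arc(status.get_obs(),[51]+list(range(54,112,6)))
E
```

```text
51 [ 0.004 -0.011  0.001] [-0.     0.    -0.003]
54 [ 0.005 -0.014  0.001] [-0.     0.    -0.036]
60 [ 0.006 -0.02   0.001] [-0.     0.    -0.103]
66 [ 0.007 -0.027  0.001] [-0.     0.    -0.169]
72 [ 0.007 -0.034  0.001] [-0.     0.    -0.236]
78 [ 0.006 -0.04   0.001] [-0.     0.    -0.303]
84 [ 0.004 -0.046  0.001] [-0.     0.    -0.369]
90 [ 0.002 -0.053  0.001] [-0.     0.    -0.436]
96 [-0.001 -0.058  0.001] [-0.     0.    -0.503]
102 [-0.004 -0.064  0.001] [-0.     0.    -0.569]
108 [-0.008 -0.069  0.001] [-0.     0.    -0.636]
```

```bash
python3 -m jog '[[0.004,-0.008,0,0,0,0,-1],[0.004,-0.011,0,0,0,-0.003,-1],[0.005,-0.014,0,0,0,-0.036,-1],[0.006,-0.02,0,0,0,-0.103,-1],[0.007,-0.027,0,0,0,-0.169,-1],[0.007,-0.034,0,0,0,-0.236,-1],[0.006,-0.04,0,0,0,-0.303,-1],[0.004,-0.046,0,0,0,-0.369,-1],[0.002,-0.053,0,0,0,-0.436,-1],[-0.001,-0.058,0,0,0,-0.503,-1],[-0.004,-0.064,0,0,0,-0.569,-1],[-0.008,-0.069,0,0,0,-0.636,-1],[-0.008,-0.069,0,0,0,-0.636,-1]]'
python3 - <<'E'
from station import status,camera
from h import *
c=camera("wrist");cv2.imwrite("pics/w3.png",c["image"][...,::-1]);o=status.get_obs();print(o["force"],o["moment"])
arc(o,range(108,192,6))
E
```

```text
time_s: 4.95
ee_pos: [0.5872, 0.1502, 0.1845]
eef_rot: [3.141, 0.0, 1.887]
force: [-0.4, -0.3, -0.1]
grip_width: 0.0005
[ 0.14191569  0.16661168 -0.52831259] [-0.05401909 -0.09863806 -0.01561005]
108 [-0.    -0.001  0.002] [ 0.     0.    -0.001]
114 [ 0.001 -0.007  0.002] [ 0.     0.    -0.068]
120 [ 0.002 -0.013  0.002] [ 0.     0.    -0.134]
126 [ 0.002 -0.02   0.002] [ 0.     0.    -0.201]
132 [ 0.001 -0.027  0.002] [ 0.     0.    -0.268]
138 [ 0.    -0.033  0.002] [ 0.     0.    -0.334]
144 [-0.002 -0.039  0.002] [ 0.     0.    -0.401]
150 [-0.004 -0.045  0.002] [ 0.     0.    -0.468]
156 [-0.007 -0.051  0.002] [ 0.     0.    -0.534]
162 [-0.011 -0.056  0.002] [ 0.     0.    -0.601]
168 [-0.015 -0.061  0.002] [ 0.     0.    -0.668]
174 [-0.02  -0.066  0.002] [ 0.     0.    -0.734]
180 [-0.025 -0.07   0.002] [ 0.     0.    -0.801]
186 [-0.031 -0.073  0.002] [ 0.     0.    -0.868]
```

View pics/w3.png

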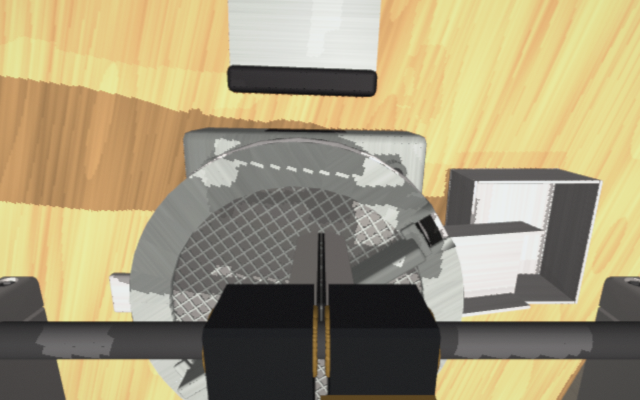

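```bash
python3 - <<'E'
from station import status,camera
from h import *
c=camera("wrist");C=np.array([.589,.087])
for p in[(428,232),(390,255)]:
  q=onz(c,*p,.176);d=q[:2]-C;print(q,np.hypot(*d),np.degrees(np.arctan2(d[1],d[0])))
for n,(u,v) in (("scene",(255,140)),("side",(220,130))):
    im=camera(n)["image"][v:v+160,u:u+170,::-1];cv2.imwrite(f"pics/{n}3.png",cv2.resize(im,None,fx=3.6,fy=3.6,interpolation=cv2.INTER_CUBIC))
E
```

```text
[0.65265563 0.16805746 0.176     ] 0.10306479257767637 51.85692669901042
[0.63536202 0.14595243 0.176     ] 0.07499883911925122 51.817387136595784
```

View pics/scene3.png

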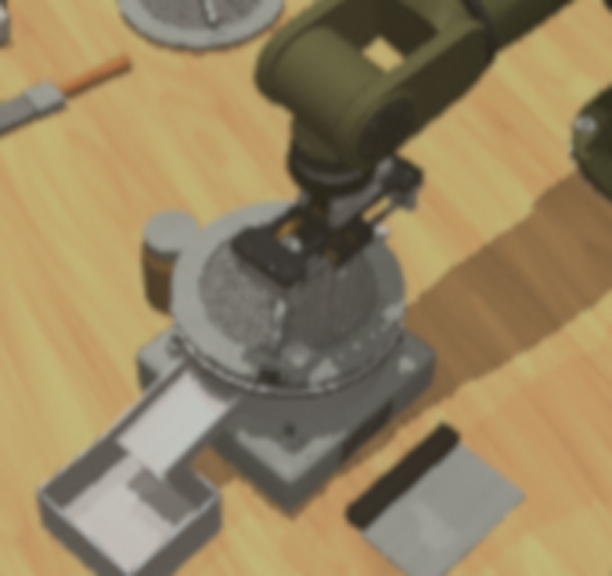

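View pics/side3.png

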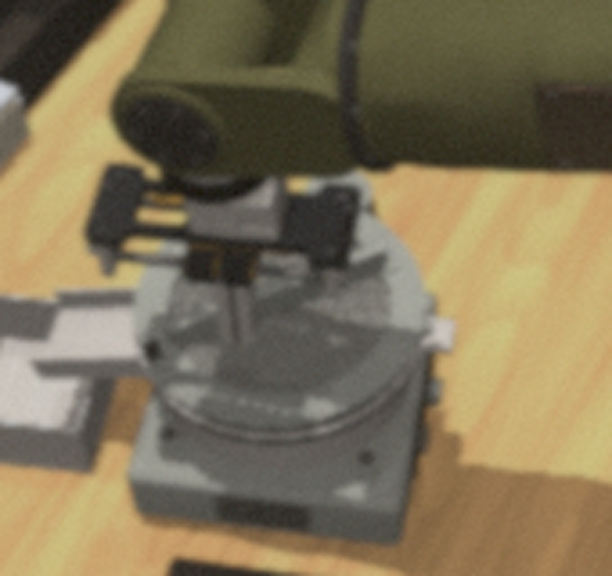

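The notch is still at about 52°, so the finger rode over the bar: the bar's top is lower than the text says, which agrees with my two-view value of about 0.187. I'll probe down onto the mesh gently to calibrate the height.

```bash
python3 -m jog '[[0,0,0.004,0,0,0,-1],[0,0,0.006,0,0,0,-1],[0,0,0.006,0,0,0,-1]]'; python3 -m jog '[[0,0,0.003,0,0,0,-1],[0,0,0.003,0,0,0,-1]]';python3 -m jog '[[0,0,0.003,0,0,0,-1],[0,0,0.003,0,0,0,-1]]'
```

```text
time_s: 5.45
ee_pos: [0.5876, 0.1498, 0.177]
eef_rot: [-3.141, -0.0, 1.882]
force: [-0.3, 0.3, -0.1]
grip_width: 0.0005
time_s: 5.65
ee_pos: [0.5875, 0.1497, 0.1734]
eef_rot: [-3.14, -0.0, 1.882]
force: [0.2, 0.4, 0.2]
grip_width: 0.0003
time_s: 5.85
ee_pos: [0.5873, 0.1497, 0.1699]
eef_rot: [-3.139, -0.0, 1.882]
force: [-0.1, -0.0, -0.3]
grip_width: 0.0005
```

```bash
python3 -m jog '[[0,0,0.003,0,0,0,-1],[0,0,0.003,0,0,0,-1]]'; python3 -m jog '[[0,0,0.002,0,0,0,-1],[0,0,0.002,0,0,0,-1]]';python3 -m jog '[[0,0,0.002,0,0,0,-1],[0,0,0.002,0,0,0,-1]]'
python3 - <<'E'
from station import status,camera
from h import *
c=camera("wrist");cv2.imwrite("pics/w4.png",c["image"][...,::-1])
E
```

```text
time_s: 6.05
ee_pos: [0.5871, 0.1496, 0.1664]
eef_rot: [-3.138, -0.0, 1.882]
force: [-0.5, 0.4, -0.4]
grip_width: 0.0001
time_s: 6.25
ee_pos: [0.587, 0.1496, 0.1641]
eef_rot: [-3.138, -0.0, 1.882]
force: [0.6, -0.2, 0.3]
grip_width: 0.0005
time_s: 6.45
ee_pos: [0.5868, 0.1496, 0.1618]
eef_rot: [-3.137, -0.001, 1.882]
force: [-0.9, -0.1, 0.5]
grip_width: 0.0008
```

View pics/w4.png

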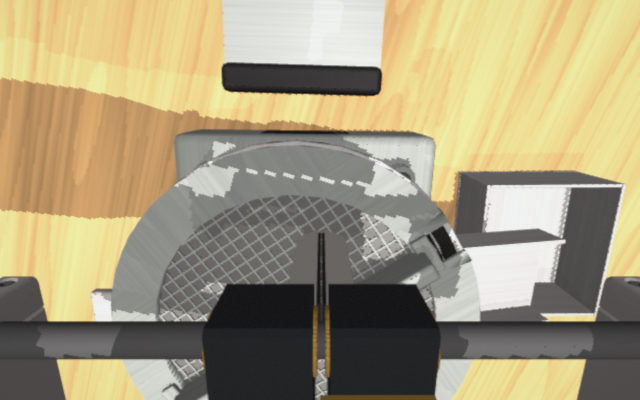

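```bash
python3 - <<'E'
from station import status,camera
from h import *
o=status.get_obs()
for n in["wrist","scene","side"]:
  c=camera(n);print(n,proj(c,o["ee_pos"]))
  p=proj(c,o["ee_pos"]).astype(int);im=c["image"][...,::-1].copy();cv2.circle(im,tuple(map(int,p)),1,(0,0,255),-1)
  if n!="wrist":
    u,v=p-[60,55];cv2.imwrite(f"pics/{n}5.png",cv2.resize(im[v:v+100,u:u+120],None,fx=5,fy=5,interpolation=cv2.INTER_CUBIC))
E
```

```text
wrist [321.35272718 232.47127015]
scene [343.96391471 233.09704264]
side [288.26290023 231.95160369]
```

View pics/scene5.png

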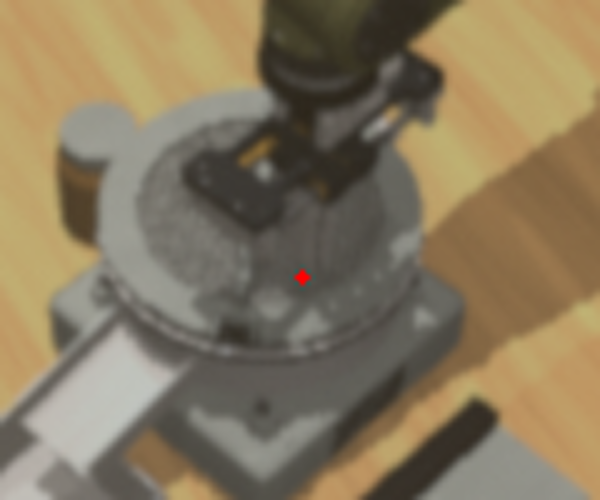

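View pics/side5.png

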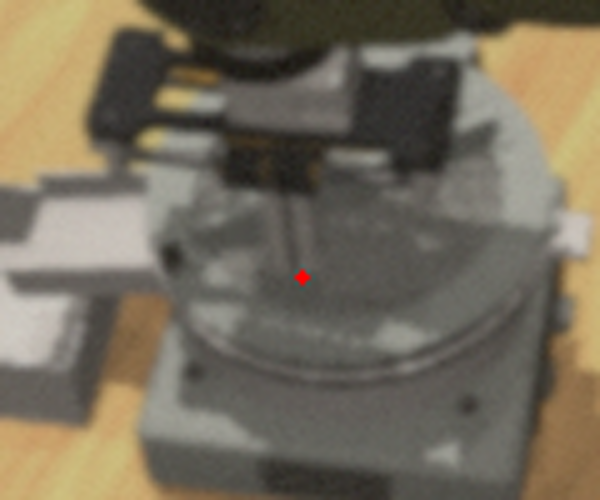

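```bash
python3 -m jog '[[0,0,-0.048,0,0,0,-1],[0,0,-0.048,0,0,0,-1],[-0.033,0.024,-0.048,0,0,0,-1],[-0.033,0.024,-0.048,0,0,0,-1],[-0.033,0.024,-0.04,0,0,0,-1],[-0.033,0.024,-0.04,0,0,0,-1]]'; python3 -m jog '[[0,0,0.004,0,0,0,-1],[0,0,0.004,0,0,0,-1]]';python3 -m jog '[[0,0,0.004,0,0,0,-1],[0,0,0.004,0,0,0,-1]]';python3 -m jog '[[0,0,0.003,0,0,0,-1],[0,0,0.003,0,0,0,-1]]'
python3 - <<'E'
from station import status,camera
from h import *
c=camera("wrist");cv2.imwrite("pics/w6.png",c["image"][...,::-1])
E
```

```text
time_s: 7.25
ee_pos: [0.6193, 0.1259, 0.2006]
eef_rot: [-3.136, -0.001, 1.882]
force: [-0.4, -0.8, -0.1]
grip_width: 0.0005
time_s: 7.45
ee_pos: [0.6186, 0.1263, 0.1959]
eef_rot: [-3.135, -0.001, 1.883]
force: [0.1, 0.5, 0.4]
grip_width: 0.0006
time_s: 7.65
ee_pos: [0.6183, 0.1265, 0.1913]
eef_rot: [-3.134, -0.001, 1.883]
force: [-0.7, 0.3, -0.8]
grip_width: 0.0006
time_s: 7.85
ee_pos: [0.6181, 0.1265, 0.1878]
eef_rot: [-3.134, -0.001, 1.883]
force: [-0.8, 0.8, -0.0]
grip_width: 0.0004
```

View pics/w6.png

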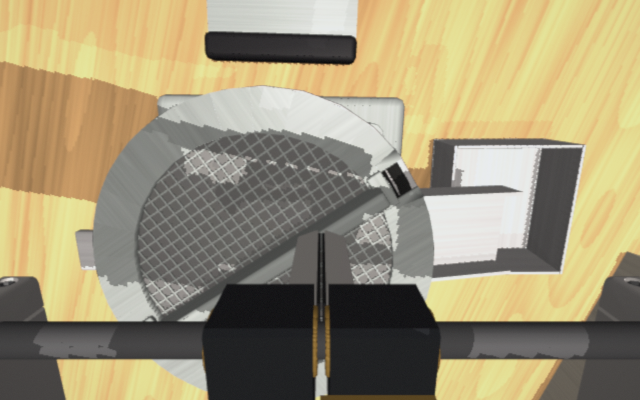

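```bash
for i in 1 2 3; do python3 -m jog '[[0,0,0.003,0,0,0,-1],[0,0,0.003,0,0,0,-1]]'|sed -n '1,2p;4p'; done
python3 - <<'E'
from station import status,camera
from h import *
c=camera("wrist");cv2.imwrite("pics/w7.png",c["image"][...,::-1])
E
```

```text
time_s: 8.1
ee_pos: [0.618, 0.1264, 0.1846]
force: [-0.3, 0.3, -0.3]
time_s: 8.3
ee_pos: [0.6178, 0.1264, 0.1811]
force: [-0.5, 0.0, 0.1]
time_s: 8.5
ee_pos: [0.6176, 0.1263, 0.1776]
force: [0.6, -0.9, 0.2]
```

View pics/w7.png

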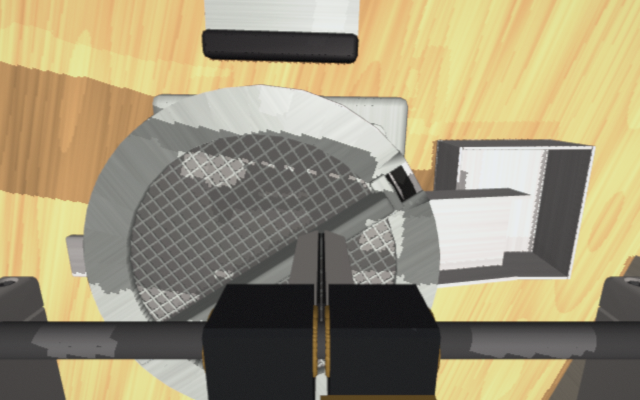

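```bash
for i in 1 2 3 4; do python3 -m jog '[[0,0,0.0025,0,0,0,-1],[0,0,0.0025,0,0,0,-1]]'|sed -n '1,2p;4p'; done
python3 - <<'E'
from station import status,camera
from h import *
c=camera("wrist");cv2.imwrite("pics/w8.png",c["image"][...,::-1])
E
```

```text
time_s: 8.75
ee_pos: [0.6179, 0.1264, 0.1762]
force: [-0.9, -0.5, 6.2]
time_s: 8.95
ee_pos: [0.6181, 0.1264, 0.176]
force: [-7.4, -1.3, 16.3]
time_s: 9.15
ee_pos: [0.6182, 0.1264, 0.176]
force: [-8.6, -1.7, 17.1]
time_s: 9.35
ee_pos: [0.6182, 0.1264, 0.176]
force: [-8.8, -1.6, 18.8]
```

View pics/w8.png

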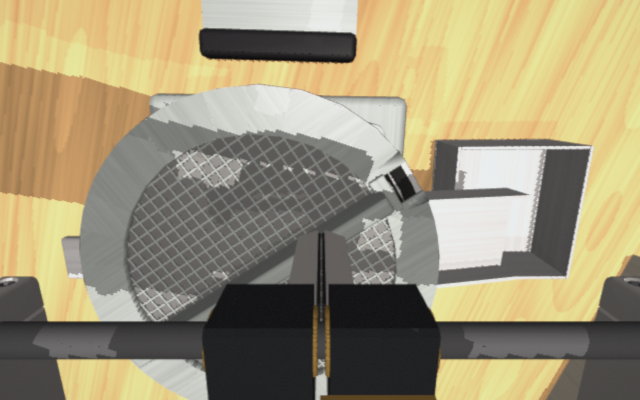

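Contact with the bar's top comes at a TCP z of 0.176. The bar's apparent length in the first wrist view gives the same value, so heights in the robot frame are ~20 mm below the text. I'm lifting off and re-measuring the plan positions with those heights.

```bash
python3 -m jog '[[0,0,-0.03,0,0,0,-1],[0,0,-0.03,0,0,0,-1],[-0.10,0,-0.25,0,0,0.29,-1],[-0.10,0,-0.25,0,0,0.29,-1],[-0.10,0,-0.25,0,0,0.29,-1],[-0.10,0,-0.25,0,0,0.29,-1],[-0.10,0,-0.25,0,0,0.29,-1],[-0.10,0,-0.25,0,0,0.29,-1],[-0.10,0,-0.25,0,0,0.29,-1]]'
python3 - <<'E'
from station import status,camera
from h import *
c=camera("wrist");cv2.imwrite("pics/w9.png",c["image"][...,::-1]);np.savez("w9.npz",**c)
print(proj(c,(.59,.087,.17)))
E
```

```text
time_s: 10.3
ee_pos: [0.6498, 0.0311, 0.4254]
eef_rot: [-3.14, 0.001, 1.427]
force: [-0.2, 0.1, -1.1]
grip_width: 0.0006
[268.70518194 127.34789833]
```

View pics/w9.png

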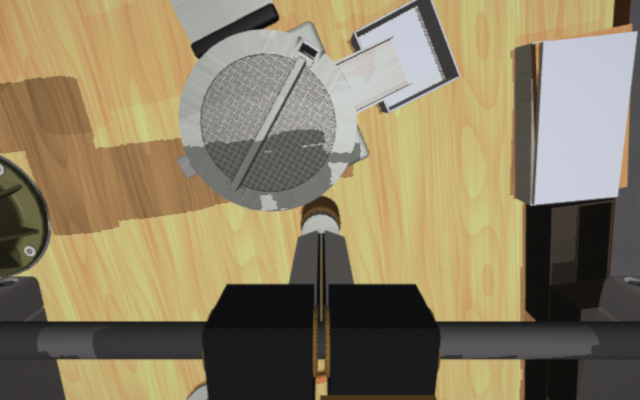

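```bash
python3 - <<'E'
import cv2
im=cv2.imread("pics/w9.png")[20:220,160:370];cv2.imwrite("pics/w9z.png",cv2.resize(im,None,fx=3,fy=3,interpolation=cv2.INTER_CUBIC))
E
```

```text
(no output)
```

View pics/w9z.png

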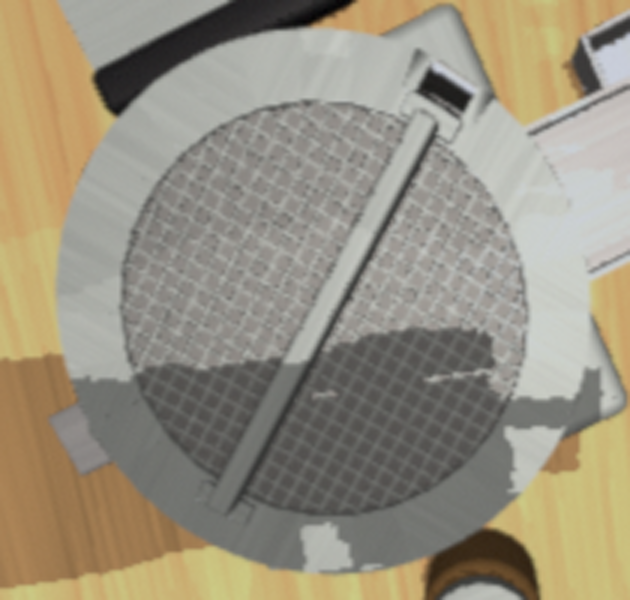

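```bash
python3 - <<'E'
from h import *
from scipy.spatial.transform import Rotation as R
c=dict(np.load("w9.npz"))
def T(p,r):
    M=np.eye(4);M[:3,:3]=R.from_euler('xyz',r).as_matrix();M[:3,3]=p;return M
T9=T([0.6498,0.0311,0.4254],[-3.14,.001,1.427]);T1=T([0.5009,0.0622,0.4185],[-3.141,.002,.308])
d=dict(c);d["world_from_camera"]=T1@np.linalg.inv(T9)@c["world_from_camera"]
P={'barN':((178,60),(425,115)),'barR':((425,458),(222,510)),'ear':((304,580),(66,446)),'notch':((160,38),(447,88))}
Q={}
for k,(a,b) in P.items():
    x,e=tri(ray(d,220+a[0]/3,a[1]/3),ray(c,160+b[0]/3,20+b[1]/3));Q[k]=x;print(k,x.round(4),round(e,4))
C=(Q['barN']+Q['barR'])/2;print('C',C,np.linalg.norm(Q['barN']-Q['barR']))
for k in Q:
    v=Q[k]-C;print(k,np.hypot(*v[:2]),np.degrees(np.arctan2(v[1],v[0])))
E
```

```text
barN [0.6455 0.1592 0.1832] 0.0029
barR [0.5327 0.0176 0.1846] 0.0039
ear [0.46   0.0489 0.1532] 0.0001
notch [0.6552 0.1717 0.1588] 0.0018
C [0.5891184  0.08837908 0.18386859] 0.18103076394704207
barN 0.09051262998753923 51.474310875527344
barR 0.09051262998753923 -128.52568912447265
ear 0.1350313064585697 -163.01291906053086
notch 0.10633470667051884 51.60461186843517
```

Two wrist views give C=(0.589,0.0884), bar length 181 mm, bar at 51.5° and pin at 197° (ear tip at 135 mm, as it should be). I'll go again with the tip 15 mm below the touched bar top.

```bash
python3 - <<'E'
from station import status
from h import *
arc(status.get_obs(),[51.5],C=(.589,.0884),w=.030,z=.161)
E
```

```text
51.5 [ 0.085 -0.011  0.263] [-0.002  0.001  0.337]
```

```bash
python3 -m jog '[[0.085,-0.011,0,0,0,0.337,-1],[0.085,-0.011,0,0,0,0.337,-1],[0.085,-0.011,0.05,0,0,0.337,-1],[0.085,-0.011,0.1,0,0,0.337,-1],[0.085,-0.011,0.15,0,0,0.337,-1],[0.085,-0.011,0.2,0,0,0.337,-1],[0.085,-0.011,0.22,0,0,0.337,-1],[0.085,-0.011,0.24,0,0,0.337,-1],[0.085,-0.011,0.25,0,0,0.337,-1],[0.085,-0.011,0.263,0,0,0.337,-1],[0.085,-0.011,0.263,0,0,0.337,-1]]'
python3 - <<'E'
from station import status
from h import *
arc(status.get_obs(),[51.5]+list(range(54,121,6)),C=(.589,.0884),z=.161)
E
```

```text
time_s: 11.45
ee_pos: [0.6488, 0.1173, 0.1593]
eef_rot: [-3.137, 0.005, 0.898]
force: [-0.2, 0.3, -0.7]
grip_width: 0.0003
51.5 [ 0.    -0.011 -0.002] [-0.003  0.003 -0.   ]
54 [ 0.001 -0.014 -0.002] [-0.003  0.003 -0.028]
60 [ 0.002 -0.02  -0.002] [-0.003  0.003 -0.095]
66 [ 0.003 -0.027 -0.002] [-0.003  0.003 -0.161]
72 [ 0.002 -0.034 -0.002] [-0.004  0.002 -0.228]
78 [ 0.002 -0.04  -0.002] [-0.004  0.002 -0.295]
84 [ 0.    -0.046 -0.001] [-0.004  0.002 -0.361]
90 [-0.002 -0.053 -0.001] [-0.004  0.002 -0.428]
96 [-0.005 -0.058 -0.001] [-0.004  0.002 -0.495]
102 [-0.008 -0.064 -0.001] [-0.004  0.002 -0.561]
108 [-0.012 -0.069 -0.001] [-0.004  0.001 -0.628]
114 [-0.017 -0.074 -0.001] [-0.004  0.001 -0.695]
120 [-0.022 -0.078 -0.001] [-0.005  0.001 -0.761]
```

Starting with a short push to 72°, then I'll check.

```bash
python3 -m jog '[[0,-0.008,-0.001,0,0,0,-1],[0.0,-0.011,-0.001,0,0,0,-1],[0.001,-0.014,-0.001,0,0,-0.028,-1],[0.002,-0.02,-0.001,0,0,-0.095,-1],[0.003,-0.027,-0.001,0,0,-0.161,-1],[0.002,-0.034,-0.001,0,0,-0.228,-1],[0.002,-0.034,-0.001,0,0,-0.228,-1]]'
python3 - <<'E'
from station import status,camera
from h import *
c=camera("wrist");cv2.imwrite("pics/w10.png",c["image"][...,::-1])
arc(status.get_obs(),list(range(72,193,6)),C=(.589,.0884),z=.161)
E
```

```text
time_s: 12.15
ee_pos: [0.6243, 0.1402, 0.1614]
eef_rot: [-3.139, 0.002, 1.26]
force: [6.4, -0.1, -3.1]
grip_width: 0.0007
72 [-0. -0.  0.] [-0.002  0.001  0.001]
78 [ 0.001 -0.006  0.   ] [-0.002  0.001 -0.066]
84 [ 0.002 -0.013  0.   ] [-0.002  0.001 -0.133]
90 [ 0.002 -0.019  0.   ] [-0.002  0.001 -0.199]
96 [ 0.002 -0.026  0.   ] [-0.002  0.001 -0.266]
102 [ 0.001 -0.032  0.   ] [-0.002  0.001 -0.333]
108 [-0.001 -0.039  0.   ] [-0.002  0.001 -0.399]
114 [-0.004 -0.045  0.   ] [-0.002  0.    -0.466]
120 [-0.007 -0.05   0.001] [-0.002  0.    -0.533]
126 [-0.011 -0.056  0.001] [-0.002  0.    -0.599]
132 [-0.015 -0.061  0.001] [-0.002  0.    -0.666]
138 [-0.02  -0.065  0.001] [-0.002  0.    -0.733]
144 [-0.025 -0.069  0.001] [-0.002 -0.    -0.799]
150 [-0.03  -0.073  0.001] [-0.002 -0.    -0.866]
156 [-0.036 -0.075  0.001] [-0.002 -0.    -0.933]
162 [-0.043 -0.078  0.001] [-0.002 -0.    -0.999]
168 [-0.049 -0.079  0.001] [-2.000e-03 -1.000e-03 -1.066e+00]
174 [-0.055 -0.08   0.001] [-2.000e-03 -1.000e-03 -1.133e+00]
180 [-0.062 -0.08   0.001] [-2.000e-03 -1.000e-03 -1.199e+00]
186 [-0.068 -0.08   0.001] [-2.000e-03 -1.000e-03 -1.266e+00]
192 [-0.075 -0.078  0.001] [-2.000e-03 -1.000e-03 -1.333e+00]
```

View pics/w10.png

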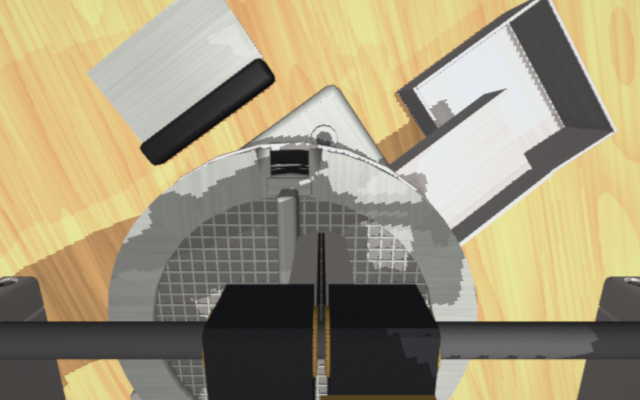

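The bar now turns with the finger (notch at (290,162), straight ahead of the tool). Continuing to 138°.

```bash
python3 -m jog '[[0.001,-0.006,0,0,0,-0.066,-1],[0.002,-0.013,0,0,0,-0.133,-1],[0.002,-0.019,0,0,0,-0.199,-1],[0.002,-0.026,0,0,0,-0.266,-1],[0.001,-0.032,0,0,0,-0.333,-1],[-0.001,-0.039,0,0,0,-0.399,-1],[-0.004,-0.045,0,0,0,-0.466,-1],[-0.007,-0.05,0,0,0,-0.533,-1],[-0.011,-0.056,0,0,0,-0.599,-1],[-0.015,-0.061,0,0,0,-0.666,-1],[-0.02,-0.065,0,0,0,-0.733,-1],[-0.02,-0.065,0,0,0,-0.733,-1]]'
python3 - <<'E'
from station import status,camera
from h import *
c=camera("wrist");cv2.imwrite("pics/w11.png",c["image"][...,::-1])
arc(status.get_obs(),list(range(138,199,6)),C=(.589,.0884),z=.161)
E
```

```text
time_s: 13.4
ee_pos: [0.5564, 0.1417, 0.1625]
eef_rot: [-3.141, -0.001, 2.413]
force: [2.7, 0.7, -1.2]
grip_width: 0.0
138 [ 0.    -0.     0.002] [-0.    -0.     0.001]
144 [ 0.002 -0.007  0.002] [-0.    -0.001 -0.066]
150 [ 0.003 -0.013  0.002] [-0.    -0.001 -0.132]
156 [ 0.003 -0.02   0.002] [-0.    -0.001 -0.199]
162 [ 0.002 -0.026  0.002] [-0.    -0.001 -0.266]
168 [ 0.001 -0.033  0.002] [-0.    -0.001 -0.332]
174 [-0.001 -0.039  0.002] [-0.    -0.001 -0.399]
180 [-0.003 -0.045  0.002] [-0.    -0.001 -0.466]
186 [-0.007 -0.051  0.002] [-0.    -0.001 -0.532]
192 [-0.01  -0.056  0.002] [-0.    -0.001 -0.599]
198 [-0.015 -0.061  0.002] [-0.    -0.001 -0.666]
```

View pics/w11.png

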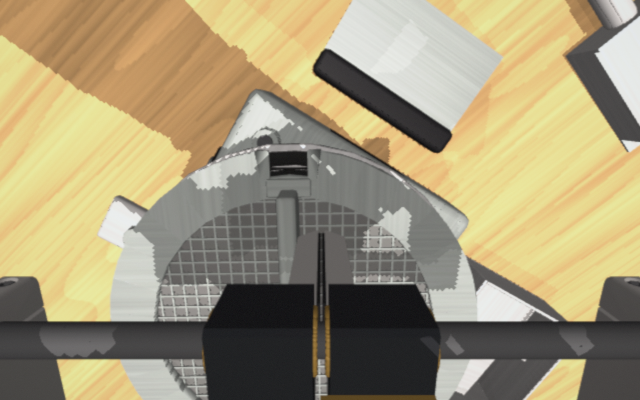

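Following well (notch at (290,163), ear at (120,222)). Now to 190°, then a measurement.

```bash
python3 -m jog '[[0.002,-0.007,0.001,0,0,-0.066,-1],[0.003,-0.013,0.001,0,0,-0.132,-1],[0.003,-0.02,0.001,0,0,-0.199,-1],[0.002,-0.026,0.001,0,0,-0.266,-1],[0.001,-0.033,0.001,0,0,-0.332,-1],[-0.001,-0.039,0.001,0,0,-0.399,-1],[-0.003,-0.045,0.001,0,0,-0.466,-1],[-0.007,-0.051,0.001,0,0,-0.532,-1],[-0.009,-0.054,0.001,0,0,-0.577,-1],[-0.009,-0.054,0.001,0,0,-0.577,-1]]'
python3 - <<'E'
from station import status,camera
from h import *
c=camera("wrist");cv2.imwrite("pics/w12.png",c["image"][...,::-1])
np.savez("w12.npz",**c)
arc(status.get_obs(),list(range(188,201,2)),C=(.589,.0884),z=.161)
E
```

```text
time_s: 14.45
ee_pos: [0.5274, 0.096, 0.1626]
eef_rot: [3.141, 0.001, -2.965]
force: [1.2, 4.0, 2.1]
grip_width: 0.0003
188 [-0.     0.001  0.002] [0.    0.001 0.022]
190 [ 0.001 -0.001  0.002] [ 0.     0.001 -0.   ]
192 [ 0.001 -0.003  0.002] [ 0.     0.001 -0.022]
194 [ 0.002 -0.005  0.002] [ 0.     0.001 -0.044]
196 [ 0.002 -0.007  0.002] [ 0.     0.001 -0.067]
198 [ 0.002 -0.009  0.001] [ 0.     0.001 -0.089]
200 [ 0.003 -0.011  0.001] [ 0.     0.001 -0.111]
```

View pics/w12.png

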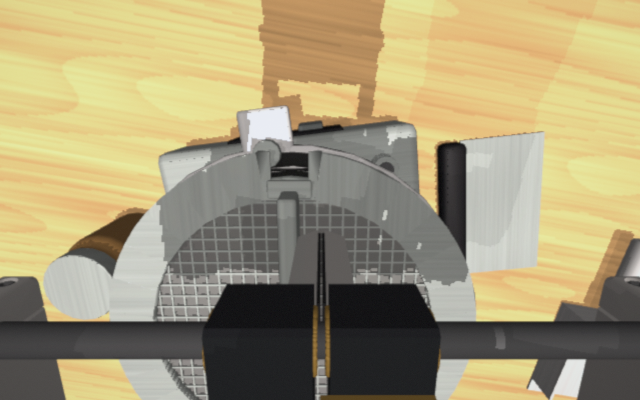

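```bash
python3 - <<'E'
import cv2
im=cv2.imread("pics/w12.png")[90:220,210:370];cv2.imwrite("pics/w12z.png",cv2.resize(im,None,fx=4.5,fy=4.5,interpolation=cv2.INTER_CUBIC))
E
```

```text
(no output)
```

View pics/w12z.png

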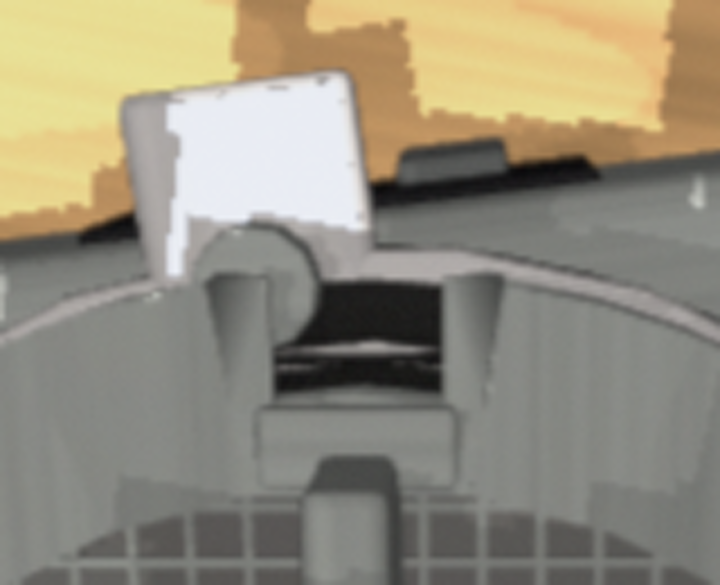

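Pin disc at zoom (260,285), notch centre at (357,330): the notch is about 12.8 mm (6.7°) short, which agrees with 197°. Pushing the rest.

```bash
python3 -m jog '[[0.001,-0.004,0.001,0,0,-0.035,-1],[0.002,-0.008,0.001,0,0,-0.076,-1],[0.002,-0.008,0.001,0,0,-0.076,-1]]'
python3 - <<'E'
from station import status,camera
import cv2
c=camera("wrist");im=c["image"][90:220,210:370,::-1];cv2.imwrite("pics/w13z.png",cv2.resize(im,None,fx=4.5,fy=4.5,interpolation=cv2.INTER_CUBIC))
E
```

```text
time_s: 14.8
ee_pos: [0.5268, 0.0877, 0.162]
eef_rot: [3.141, 0.002, -2.848]
force: [-0.5, 1.1, 0.9]
grip_width: 0.0003
```

View pics/w13z.png

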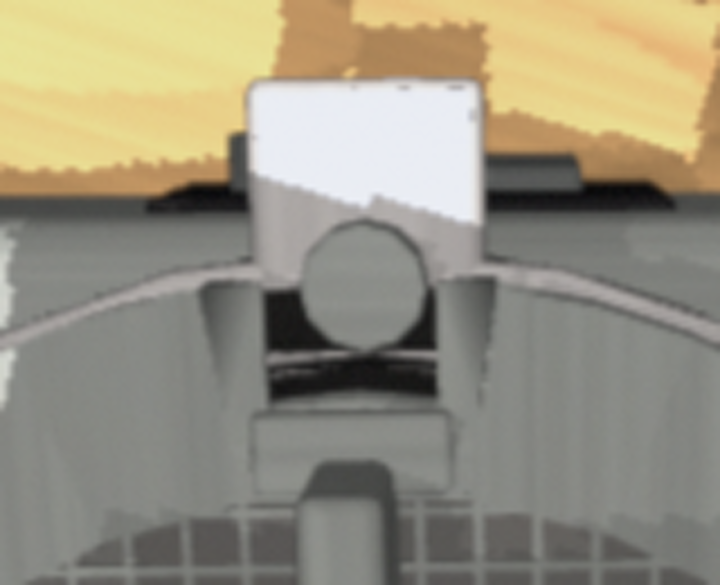

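The pin now stands inside the notch (pin centre at zoom x 365, notch centre 352, so ~1.6 mm off and within the self-finding range). Next: back off, rise, and go over the bar's middle.

```bash
python3 -m jog '[[0,0.008,0,0,0,0,-1],[0,0.01,0,0,0,0,-1],[0,0.01,-0.04,0,0,0,-1],[0,0.01,-0.04,0,0,0,-1],[-0.03,-0.005,-0.04,0,0,0,-1],[-0.06,-0.0173,-0.04,0,0,0,-1],[-0.06,-0.0173,-0.04,0,0,0,-1],[-0.06,-0.0173,-0.025,0,0,0,-1],[-0.06,-0.0173,-0.02,0,0,0,-1],[-0.06,-0.0173,-0.02,0,0,0,-1]]'
python3 - <<'E'
from station import status,camera
import cv2
c=camera("wrist");im=c["image"][:,:,::-1];cv2.imwrite("pics/w14.png",im)
E
```

```text
time_s: 15.85
ee_pos: [0.5884, 0.0886, 0.1812]
eef_rot: [3.141, -0.0, -2.85]
force: [-0.3, 0.0, -0.3]
grip_width: 0.0006
```

View pics/w14.png

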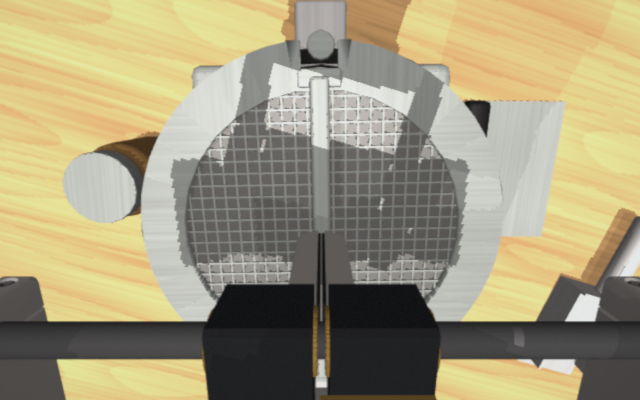

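The fingertip is on the bar line at (321,232), with the pin (320,45) in the notch. Pressing down.

```bash
python3 -m jog '[[0,0,0.003,0,0,0,-1],[0,0,0.006,0,0,0,-1],[0,0,0.009,0,0,0,-1],[0,0,0.009,0,0,0,-1]]'; python3 -m jog '[[0,0,0.003,0,0,0,-1],[0,0,0.005,0,0,0,-1],[0,0,0.005,0,0,0,-1]]';
```

```text
time_s: 16.3
ee_pos: [0.5889, 0.0887, 0.1734]
eef_rot: [3.141, 0.002, -2.85]
force: [-0.5, 0.6, 1.4]
grip_width: 0.0005
time_s: 16.6
ee_pos: [0.5889, 0.0887, 0.1688]
eef_rot: [3.141, 0.002, -2.85]
force: [-0.9, 0.5, 4.0]
grip_width: 0.0006
```

```bash
for i in 1 2 3; do python3 -m jog '[[0,0,0.002,0,0,0,-1],[0,0,0.003,0,0,0,-1],[0,0,0.003,0,0,0,-1]]'|sed -n '1,2p;4p'; done
```

```text
time_s: 16.9
ee_pos: [0.5891, 0.0887, 0.1682]
force: [-9.3, -1.5, 20.8]
time_s: 17.2
ee_pos: [0.5892, 0.0888, 0.1682]
force: [-12.5, -1.3, 24.8]
time_s: 17.5
ee_pos: [0.5892, 0.0887, 0.1682]
force: [-13.9, -1.0, 26.1]
```

Hard stop at z 0.1682, which is 7.8 mm below the earlier bar-top contact. Lifting clear and looking.

```bash
python3 -m jog '[[0,0,-0.02,0,0,0,-1],[0,0,-0.05,0,0,0,-1],[0,0,-0.1,0,0,0,-1],[-0.06,0,-0.15,0,0,0,-1],[-0.06,0,-0.15,0,0,0,-1],[-0.06,0,-0.15,0,0,0,-1]]'
python3 - <<'E'
from station import status,camera
from h import *
c=camera("wrist");im=c["image"][:,:,::-1];cv2.imwrite("pics/w15.png",im)
p=proj(c,(.483,.056,.155)).astype(int);print(p)
u,v=max(p[0]-80,0),max(p[1]-60,0);cv2.imwrite("pics/w15z.png",cv2.resize(im[v:v+130,u:u+160],None,fx=4.5,fy=4.5,interpolation=cv2.INTER_CUBIC))
for n,(u,v) in (("scene",(255,150)),("side",(220,140))):
    im=camera(n)["image"][v:v+140,u:u+160,::-1];cv2.imwrite(f"pics/{n}15.png",cv2.resize(im,None,fx=4,fy=4,interpolation=cv2.INTER_CUBIC))
E
```

```text
time_s: 18.1
ee_pos: [0.6473, 0.1064, 0.3203]
eef_rot: [-3.139, 0.012, -2.849]
force: [-0.4, -0.6, 0.3]
grip_width: 0.0004
[320  -4]
```

View pics/w15.png

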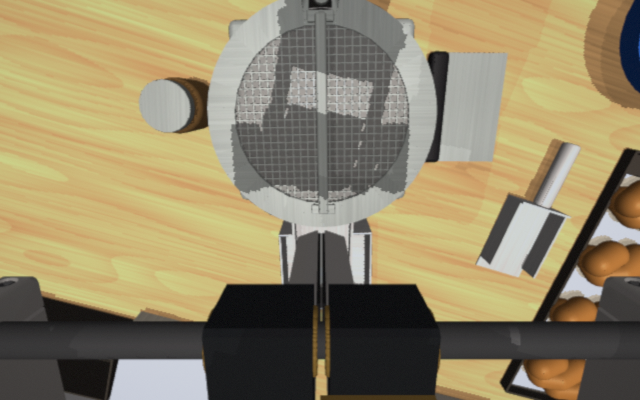

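View pics/w15z.png

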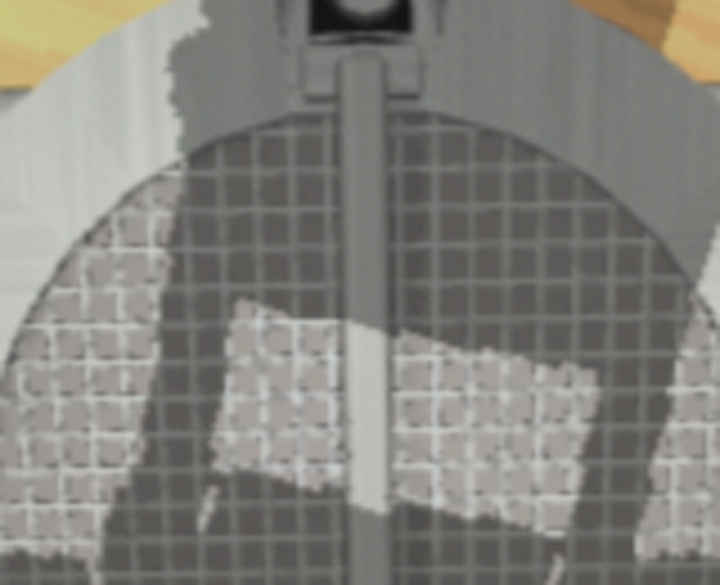

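View pics/side15.png

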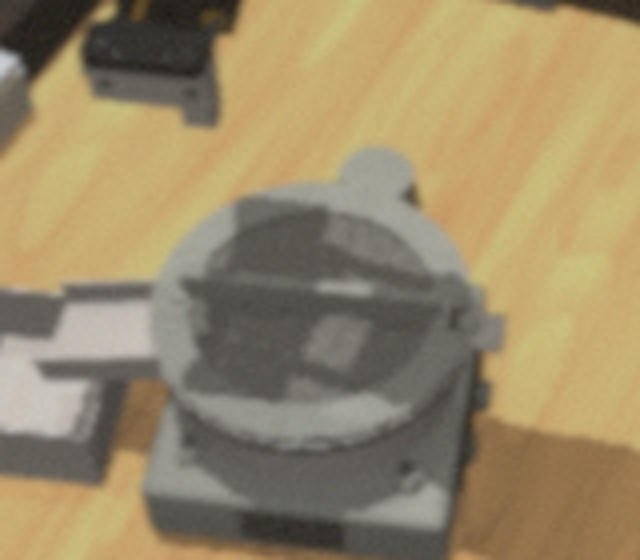

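```bash
python3 -m jog '[[0.05,0,-0.02,0,0,0,-1],[0.1,0,-0.02,0,0,0,-1],[0.1,0,-0.02,0,0,0,-1],[0.1,0,-0.02,0,0,0,-1]]'
python3 - <<'E'
from station import status,camera
from h import *
c=camera("wrist");im=c["image"][:,:,::-1];cv2.imwrite("pics/w16.png",im)
p=proj(c,(.483,.056,.155)).astype(int);print(p)
u,v=max(p[0]-80,0),max(p[1]-60,0);cv2.imwrite("pics/w16z.png",cv2.resize(im[v:v+130,u:u+160],None,fx=4.5,fy=4.5,interpolation=cv2.INTER_CUBIC))
E
```

```text
time_s: 18.65
ee_pos: [0.5476, 0.0765, 0.337]
eef_rot: [-3.14, 0.007, -2.85]
force: [0.6, 0.1, 0.9]
grip_width: 0.0003
[320 110]
```

View pics/w16z.png

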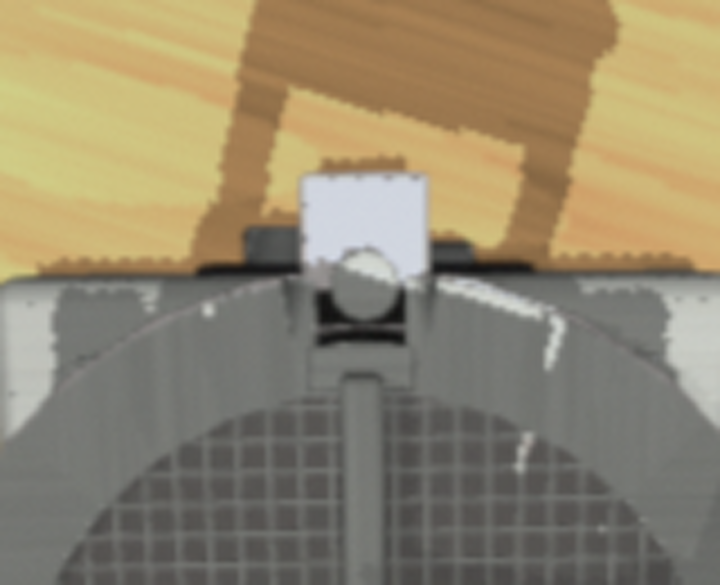

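View pics/scene15.png

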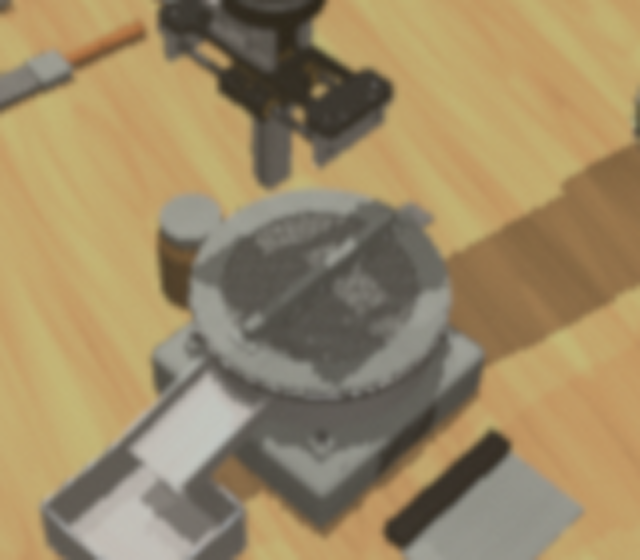

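Pin and notch are centred within ~0.5 mm (zoom x 364 vs 361). To confirm the drop, I'll retake the pre-press view from the same pose (w14) and compare the scale.

```bash
python3 -m jog '[[-0.043,0,0.03,0,0,0,-1],[-0.043,0,0.07,0,0,0,-1],[-0.043,0,0.11,0,0,0,-1],[-0.043,0,0.14,0,0,0,-1],[-0.043,0,0.15,0,0,0,-1],[-0.043,0,0.155,0,0,0,-1],[-0.043,0,0.155,0,0,0,-1]]'
python3 - <<'E'
from station import status,camera
from h import *
c=camera("wrist");im=c["image"][:,:,::-1];cv2.imwrite("pics/w17.png",im)
cv2.imwrite("pics/cmp.png",np.vstack([cv2.imread("pics/w14.png")[:270],im[:270]]))
E
```

```text
time_s: 19.4
ee_pos: [0.5916, 0.0894, 0.1826]
eef_rot: [-3.14, 0.008, -2.85]
force: [-0.1, -0.1, 0.7]
grip_width: 0.0004
```

View pics/cmp.png

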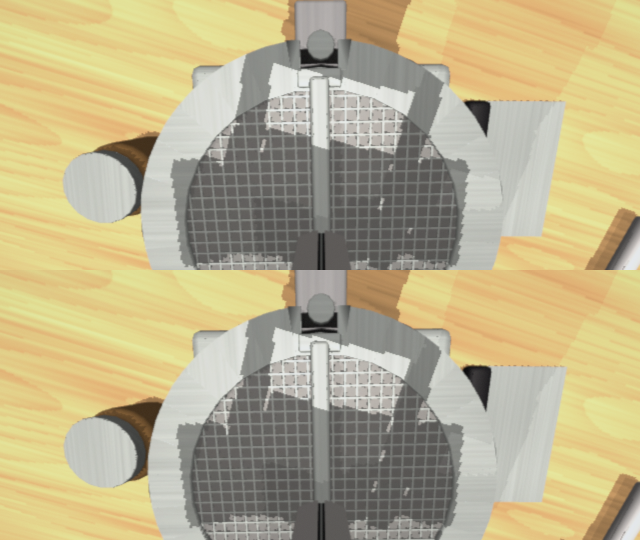

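At nearly the same pose (the hand 1.4 mm higher) the rim is now ~4% smaller: 347 px across versus 361. The jar is unchanged, so the screen has sunk by about 8 mm. Withdrawing and handing in.

```bash
python3 -m jog '[[0,0,-0.04,0,0,0,-1],[0,0,-0.09,0,0,0,-1],[0,0,-0.14,0,0,0,-1],[0,0,-0.16,0,0,0,-1],[0,0,-0.16,0,0,0,-1],[0,0,-0.16,0,0,0,-1],[0,0,-0.16,0,0,0,-1]]'
python3 -c "
from station import ctrl;print(ctrl.hand_in())"
```

```text
time_s: 20.15
ee_pos: [0.59, 0.0892, 0.3422]
eef_rot: [-3.14, 0.007, -2.85]
force: [-0.8, 0.0, -0.4]
grip_width: 0.0002
the job is handed in; nothing more can be done
None
```

I pushed the screen about 146° counter-clockwise by its bar with the closed fingertip. I then pressed it down at the bar's middle until it stopped hard at about 26 N, lifted clear and handed in at 20.2 s.

**Last checks:**
- **Alignment:** the notch is within about 0.5 mm of the pin in the wrist view.
- **Seating:** the stop came 7.8 mm below the bar-top contact felt earlier. The rim also looked about 4% smaller from nearly the same wrist pose, which fits a drop of about 8 mm.
- **Other things:** nothing on the bench looked moved in the views I took. I did not measure each of the seven things against its start position.
- **Hand:** it finished about 17 cm above the screen with no contact force.

**What failed or disagreed:**
- **First push:** the first sweep passed over the bar without turning the screen, because I used the height given in the text. I felt the bar top at a tool height of 0.176 m, against 0.197 m in the text and 0.184–0.189 m from the cameras.
- **Force while pressing:** readings stayed at 1–4 N until the stop, below the 6–9 N expected.

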